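# Free the stamps jammed in the rack's mouth

### The job

Two wooden stamps have jammed side by side at the narrow mouth of the stamp rack, so neither can come out. One of them has room to be eased back deeper into its lane, the other is backed up by its row: find out by feel which one gives, ease that one back gently until its row comes up firmly against its springy stop (a push of about 8 N), leave it standing in the rack, then draw the other one out through the mouth and leave it standing upright on the worktop, fully outside the rack. Never force anything, and leave the things nearby alone.

Things in the scene. Friction and masses are not known exactly. Their poses are not given: they have to be found in the camera images.
- rack: White rack with aluminium top plates, fixed to the worktop, 190 x 126 x 21 mm, no floor (pieces slide on the worktop). +x points from the mouth into the rack, y left as seen from the mouth, z up; origin at worktop height on the centre line, 40 mm inside the mouth's front end. Side walls slant in at 45 degrees from (x 0, |y| 0.053) to (x -0.025, |y| 0.028). Over 20 N on any piece counts as forcing.
- mouth (a point): Centre of the mouth's front end at worktop height, rack (-0.040, 0). The mouth is a 56 mm wide passage between x -0.025 and -0.040, open to the front; the plates above it leave a 36 mm slot for the stem. Axes as the rack's.
- lane_left (a point): Point on the centre line of the left lane, rack (0.030, +0.027). Lanes are 52 mm wide along x, parted by a 2 mm divider at y = 0 behind x = 0.026. Top plates, 17 to 21 mm above the worktop, overhang the bases so no stamp can be lifted out inside the rack; the slots for the stems are 22 mm wide. Axes as the rack's.
- lane_right (a point): The same for the right lane, rack (0.030, -0.027). A stamp must be behind about rack x = 0.028 for the other to pass it on the way to the mouth; the slot lets a stamp go back to x = 0.058.
- cover (a point): Middle of the front edge of the closed cover, rack (0.066, 0), 21 mm up. Hidden under it is a springy stop in each lane that yields 0.25 mm per N. In one lane, not known which, the row meets it within 8 mm of being pushed back; in the other the row slides with under 3 N and meets it only when the stamp is somewhere between rack x 0.032 and 0.048.
- stamp_left: The left (rack +y) one of the two jammed wooden stamps: round base 50 mm in diameter, 14 mm high; stem 14 mm; upright cylindrical knob 24 mm in diameter, 32 to 66 mm above the worktop; about 0.14 kg. Origin: centre of the underside, z up along the stem. Starts near x 0.0125, y +0.027 of the rack, its base about 2 mm in front of the disc behind it.
- stamp_right: The right (rack -y) one of the two jammed wooden stamps: round base 50 mm in diameter, 14 mm high; stem 14 mm; upright cylindrical knob 24 mm in diameter, 32 to 66 mm above the worktop; about 0.14 kg. Origin: centre of the underside, z up along the stem. Starts near x 0.0125, y -0.027 of the rack, its base about 2 mm in front of the disc behind it.
- disc_left: A plain wooden disc, 50 mm in diameter, 14 mm high, that lies behind the left stamp in its lane, half hidden by the rack's cover. Origin: centre of the underside.
- disc_right: A plain wooden disc, 50 mm in diameter, 14 mm high, that lies behind the right stamp in its lane, half hidden by the rack's cover. Origin: centre of the underside.
- cream_tub: Bystander, not to be disturbed: round cream-coloured tub with a lid, 70 mm across, 51 mm high. Origin: centre of the underside.
- bottle_lime: Bystander, not to be disturbed: standing squeeze bottle, 42 mm across, 130 mm high. Origin: centre of the underside.
- kitchen_timer: Bystander, not to be disturbed: small white kitchen timer lying face up, 62 x 66 x 20 mm. Origin: centre of the underside.

How it is judged:
On the way:
1. one of the two jammed stamps has been eased back into its lane until its row pressed on the stop (its centre more than 28 mm behind the rack's origin, pressing its disc with over 3 N) (((x of stamp_left in the frame of rack above 0.028 m and contact force between stamp_left and disc_left above 3 N) or (x of stamp_right in the frame of rack above 0.028 m and contact force between stamp_right and disc_right above 3 N))), for 0.1 s.
At the end, for the whole second after the job is handed in: One stamp stands upright (within 0.1 rad) and still on the worktop fully outside the rack's mouth (its centre at rack x below -0.068, so the whole base is clear), and the other stands upright and still in the rack behind the slanting walls (rack x between 0 and 0.06, |y| < 0.04) ((((x of stamp_left in the frame of rack below -0.068 m and angle between stamp_left's own z axis and vertical below 0.1 rad and height (world z) of stamp_left between -0.005 and 0.005 m and linear speed of stamp_left below 0.02 m/s) and (x of stamp_right in the frame of rack between 0 and 0.06 m and y of stamp_right in the frame of rack between -0.04 and 0.04 m and angle between stamp_right's own z axis and vertical below 0.1 rad and height (world z) of stamp_right below 0.005 m and linear speed of stamp_right below 0.02 m/s)) or ((x of stamp_right in the frame of rack below -0.068 m and angle between stamp_right's own z axis and vertical below 0.1 rad and height (world z) of stamp_right between -0.005 and 0.005 m and linear speed of stamp_right below 0.02 m/s) and (x of stamp_left in the frame of rack between 0 and 0.06 m and y of stamp_left in the frame of rack between -0.04 and 0.04 m and angle between stamp_left's own z axis and vertical below 0.1 rad and height (world z) of stamp_left below 0.005 m and linear speed of stamp_left below 0.02 m/s)))); the robot touches nothing.
It fails at once if a piece is forced: pressed harder than 20 N against the rack, its disc or the other stamp (contact force between any of stamp_left, stamp_right and rack above 20 N or contact force between stamp_left and stamp_right above 20 N or contact force between stamp_left and disc_left above 20 N or contact force between stamp_right and disc_right above 20 N).
It fails at once if a bystander is pushed more than 15 mm (distance of any of cream_tub, bottle_lime, kitchen_timer from where it was at the start of the episode above 0.015 m).
It also fails if it takes over 72 s, if anything falls off the work surface, if the arm or the gripper's body presses on something with over 40 N, if the wrist force passes 120 N, or if a joint passes its speed limit or range.

### The arm

A 7-joint arm with a two-finger parallel gripper is mounted at the origin on a cart in front of the work surface, level with it; the furniture and walls round the work are solid. World frame = base frame: x ahead of the robot, y to its left, z up, the work surface at z = 0. Lengths are in m, angles in rad, forces in N, time in s.
With the tool pointing down it reaches from about 0.425 to 0.825 m from the base axis. Payload 3.6 kg.
Tool frame: the origin (TCP) lies midway between the tips of the shut fingers; the grasp point (between the pads) lies 19 mm behind it; z points along the fingers, x is the direction in which the jaws open and shut, and the axes are right-handed (so a half turn about z gives the same grasp; the last joint's range is limited). The gripper opens to 85 mm and grips with 20 to 120 N. Pads are 22 mm wide; open, the fingers measure 114 mm over their backs; the gripper's body (76 mm by 85 mm) begins 54 mm behind the grasp point. The pads swing forward as they close: fully open they stand 13 mm farther back than shut.
Start: joints at [-1.337, 0.615, -0.013, 1.423, 0.008, 1.103, -0.04], TCP at [0.167, 0.628, 0.209] pointing down, gripper open.
Joint ranges: [-3.12, 3.12], [-0.3, 2.06], [-1.34, 1.32], [0.26, 2.42], [-1.36, 4.5], [0.01, 1.98], [-2.84, 2.84]. Speed limits (rad/s): [2.79, 2.79, 3.14, 3.14, 3.14, 3.14, 3.14].

### API

Orientations are given as a rotation vector (axis times angle).
In Python, from plant import bot gives the robot as it stands. The module is installed in compiled form; this text tells all that it offers.
- The arm moves only by the shell command python3 -m handwheel 'ROWS' [OPENING]. ROWS is a JSON object of lists of equal length, an entry for each row: "linear": the shift along the world's x, y, z in mm, a list of three; "roll": the turn about the world's z in degrees. A call has exactly 10 rows; each row shifts and turns the commanded pose from where the row before left it; what a row does not reach is not made up. A row lasts 1/12 s, in which the tool goes at most 41.7 mm and 7.16 degrees, less where a joint would pass 70% of its speed; a pose out of reach is approached as far as the arm can. A call is refused whole if a number of a shift passes 41.7 or a number of a turn 7.16, either way. A call with a gripper value outside its range is refused whole. OPENING is the finger opening in mm, from 0 to 85.4, set as the call begins (- or left out, the last holds). The fingers move at their own pace and stop on an object; the grip force is fixed at half the most. Time passes only in rows, so rows that do not move let the fingers close, or fill a call up. It gives the time, the measured TCP pose, the force and the opening at its end, in the units of the state.
- bot.observe(): the state, without advancing time (a new reading comes with each control period).
- bot.grab_frame(name): name is "scene" or "top" or "wrist"; returns a dict with "color" (420x560x3 uint8, blue, green, red), "fx", "fy", "cx", "cy" (pixels), "k1" (the pictures are not rectified: a ray, as slopes to the right and down, at radius r is drawn at 1 + k1 r^2 times it, then the intrinsics apply), "R" (3x3) and "t" (3): a world point X has camera coordinates R X + t. Camera axes: x right, y down, z forward; pixel columns grow to the right and rows downward; lengths in m; the calibration is good to about 2 mm. A picture is of the moment at which its call begins. There is no depth.
- bot.close_job(): hands the job in, once; it reports no verdict.
The state is a dict: "time": time; "joint_pos": joint angles; "joint_vel": joint speeds; "joint_torque": joint torques, N m; "ee_pos": TCP position; "ee_rot": TCP orientation; "force": force on the tool from outside, world axes, zero at the start; "wrist_torque": the same for the moment, N m; "opening": finger opening in m.
Only numpy, scipy, OpenCV 4.12 (cv2) and the standard library are available. Lean on these libraries where they do the work, as an engineer would, in place of code of your own. Each camera call takes 0.05 s, during which the arm holds its last target. There are 200 camera calls.

## Working session

There is one attempt and no reset: what is moved stays moved. The work goes in short steps, Python scripts to look and compute and a shell command to move; the robot and the scene stay as the last step left them, time stands still between calls to the robot, and variables do not carry over. Pictures are saved under pics/ and viewed, about 8 in all and at most 12, crops included, and the job is handed in when it is done.

```bash
ls; mkdir -p pics; python3 - <<'E'
from plant import bot
import cv2,numpy as np
s=bot.observe()
print({k:np.round(v,3).tolist() for k,v in s.items()})
for n in("scene","top"):
    f=bot.grab_frame(n); cv2.imwrite(f"pics/{n}1.png",f["color"])
    print(n,f["fx"],f["cx"],f["cy"],f["k1"],np.round(f["R"],3).tolist(),np.round(f["t"],3))
E
```

```text
pics
{'time': 0.0, 'joint_pos': [-1.338, 0.616, -0.013, 1.425, 0.008, 1.103, -0.04], 'joint_vel': [-0.0, 0.0, 0.002, 0.0, 0.0, -0.0, 0.0], 'joint_torque': [-0.001, -46.922, 0.259, -17.103, 0.01, 0.01, -0.0], 'ee_pos': [0.167, 0.627, 0.208], 'ee_rot': [2.489, 1.914, -0.003], 'force': [-0.094, 0.327, -0.201], 'wrist_torque': [0.003, -0.001, 0.0], 'opening': 0.085}
scene 518.9278065944918 276.0135617931905 214.99509067084117 -0.14546653711365637 [[-0.298, 0.954, 0.022], [0.511, 0.179, -0.84], [-0.806, -0.239, -0.542]] [ 0.275 -0.24   1.568]
top 459.9311355647216 283.85126359726996 201.17693708732156 -0.0807593582167105 [[0.001, -1.0, -0.025], [-0.984, 0.003, -0.177], [0.177, 0.025, -0.984]] [-0.078  0.579  0.894]
```

View pics/scene1.png

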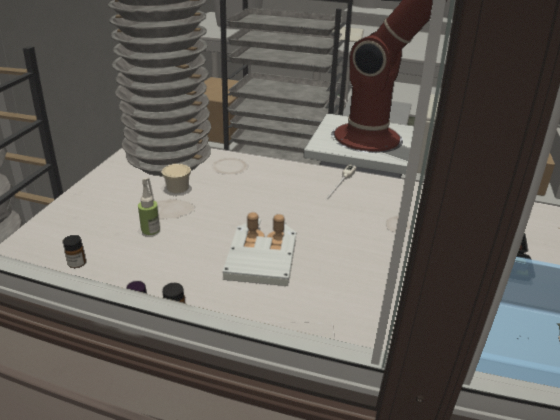

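View pics/top1.png

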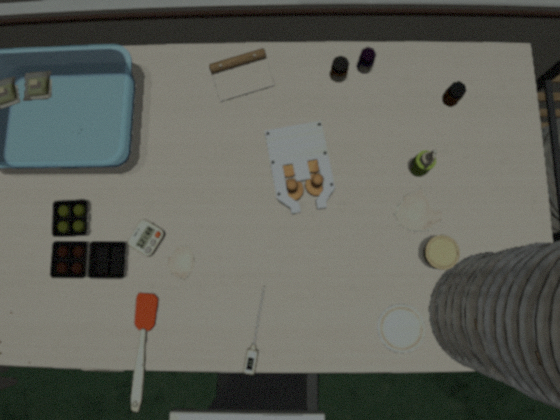

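Scene: rack at about (262,252), with the two knobs at (253,218) and (279,221). Top: rack spans (265–335, 122–212) with its mouth facing down (toward the robot) and the knobs at (292,186) and (317,180). Bottle, tub and timer are well clear. Next I'll enlarge and measure.

```bash
cat > h.py <<'E'
from plant import bot
import cv2,numpy as np
def ray(f,uv):
    K=np.array([[f["fx"],0,f["cx"]],[0,f["fy"],f["cy"]],[0,0,1.]])
    p=cv2.undistortPoints(np.array([[uv]],float),K,np.array([f["k1"],0,0,0.]))[0,0]
    R=np.array(f["R"]);return -R.T@np.array(f["t"]),R.T@np.array([p[0],p[1],1])
def onz(f,uv,z):
    o,d=ray(f,uv);return o+d*(z-o[2])/d[2]
def proj(f,X):
    K=np.array([[f["fx"],0,f["cx"]],[0,f["fy"],f["cy"]],[0,0,1.]])
    R=np.array(f["R"]);return cv2.projectPoints(np.array(X,float).reshape(-1,3),cv2.Rodrigues(R)[0],np.array(f["t"],float),K,np.array([f["k1"],0,0,0.]))[0][:,0]
E
python3 - <<'E'
from h import *
t=cv2.imread("pics/top1.png")[110:220,255:345]; s=cv2.imread("pics/scene1.png")[200:290,215:305]
a=cv2.resize(t,None,fx=5,fy=5,interpolation=cv2.INTER_CUBIC)
cv2.imwrite("pics/c1.png",np.clip(a*1.6,0,255).astype(np.uint8))
f=bot.grab_frame("top")
g=bot.grab_frame("scene")
for uv in [(292,185),(317,179)]: print(onz(f,uv,.066))
for uv in [(253,216),(279,217)]: print(onz(g,uv,.066))
E
```

```text
[ 0.60944061 -0.09509378  0.066     ]
[ 0.62173283 -0.14597714  0.066     ]
[ 0.63077061 -0.14248752  0.066     ]
[ 0.61679864 -0.09131198  0.066     ]
```

View pics/c1.png

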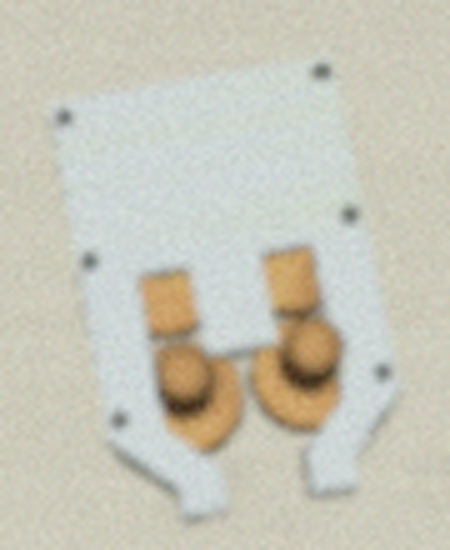

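The crop shows the rack yawed about 10°, screws at (64,117), (321,71), (89,261), (350,214), (119,419) and (383,371), mouth legs ending near (205,515)/(335,490), and knob tops near (187,367) and (313,338).

```bash
python3 - <<'E'
from h import *
f=bot.grab_frame("top")
g=bot.grab_frame("scene")
c=lambda p:((p[0]+.5)/5+255-.5,(p[1]+.5)/5+110-.5)
S=np.array([onz(f,c(p),.021)[:2] for p in [(64,117),(321,71),(89,261),(350,214),(119,419),(383,371)]])
l,r=S[::2],S[1::2]
d=l-r; print("widths",np.linalg.norm(d,axis=1),"yaw from cross",np.degrees(np.arctan2(-d[:,0],d[:,1])))
m=(l+r)/2;a=m[0]-m[2];print("len",np.linalg.norm(a),"yaw axis",np.degrees(np.arctan2(a[1],a[0])))
for q in (l,r): e=q[0]-q[2];print(np.degrees(np.arctan2(e[1],e[0])),np.linalg.norm(e))
print("mids",m)
legs=np.array([onz(f,c(p),.021)[:2] for p in [(184,519),(228,509),(310,494),(355,489)]]);print("legs",legs)
bk=np.array([onz(f,c(p),.021)[:2] for p in [(50,104),(333,57)]]);print("back",bk,np.linalg.norm(bk[0]-bk[1]))
# knob blobs: two-view by brown mask
for n,F,z in(("top",f,.066),("scene",g,.066)):
    hsv=cv2.cvtColor(F["color"],cv2.COLOR_BGR2HSV)
    print(n,[hsv[int(v),int(u)].tolist() for u,v in ([(292,183),(317,177),(289,170)] if n=="top" else [(253,217),(279,218)])])
for p in [(187,367),(313,338)]: print("knob",onz(f,c(p),.066))
E
```

```text
widths [0.11416765 0.11446388 0.11427836] yaw from cross [10.26345896 10.27115716 10.3098955 ]
len 0.13666297455151136 yaw axis 10.35750128427233
10.334276376977938 0.13670920449942467
10.380741905968423 0.13661676707382012
mids [[ 0.74568386 -0.09746389]
 [ 0.68067138 -0.10894458]
 [ 0.6112478  -0.12203446]]
legs [[ 0.55795962 -0.09338992]
 [ 0.56217775 -0.11195222]
 [ 0.56848933 -0.14657489]
 [ 0.57057214 -0.16557914]]
back [[ 0.74151734 -0.03511196]
 [ 0.76227914 -0.15897583]] 0.12559183384297193
top [[18, 135, 117], [17, 128, 120], [17, 122, 125]]
scene [[15, 102, 158], [15, 103, 173]]
knob [ 0.6135991  -0.09510129  0.066     ]
knob [ 0.62548843 -0.14642866  0.066     ]
```

Rack yaw is 10.3° with its origin near (0.6045, -0.123). The widths and lengths match the given sizes (126 mm back, 190 mm long). I'll move over it with the jaws along the rack's x.

```bash
python3 -m handwheel '{"linear":[[30,-35,0],[30,-35,0],[30,-35,0],[30,-35,0],[30,-35,0],[30,-35,0],[30,-35,0],[30,-35,0],[30,-35,0],[30,-35,0]],"roll":[-3.2,-3.2,-3.2,-3.2,-3.2,-3.2,-3.2,-3.2,-3.2,-3.2]}' 50
python3 -m handwheel '{"linear":[[13,-40,0],[13,-40,0],[13,-40,0],[13,-40,0],[13,-40,0],[13,-40,0],[13,-40,0],[13,-40,0],[13,-40,0],[13,-40,0]],"roll":[-3.3,-3.3,-3.3,-3.3,-3.3,-3.3,-3.3,-3.3,-3.3,-3.3]}'
python3 -m handwheel '{"linear":[[0,0,0],[0,0,0],[0,0,0],[0,0,0],[0,0,0],[0,0,0],[0,0,0],[0,0,0],[0,0,0],[0,0,0]],"roll":[0,0,0,0,0,0,0,0,0,0]}'
python3 - <<'E'
from h import *
from scipy.spatial.transform import Rotation as Ro
s=bot.observe();X=Ro.from_rotvec(s["ee_rot"]).as_matrix()
print(np.degrees(np.arctan2(X[1,0],X[0,0])),X[:,2],s["force"],s["joint_pos"])
w=bot.grab_frame("wrist");cv2.imwrite("pics/w1.png",w["color"]);print(w["fx"],w["k1"],w["R"],w["t"])
E
```

```text
time: 1.13
ee_pos: [0.4391, 0.3102, 0.2091]
ee_rot: [-2.923, -1.151, -0.001]
force: [0.4, 0.6, 0.0]
opening: 0.0503
time: 1.97
ee_pos: [0.5673, -0.0863, 0.209]
ee_rot: [-3.129, -0.273, -0.001]
force: [0.2, 0.7, 0.3]
opening: 0.0498
time: 2.8
ee_pos: [0.5669, -0.0843, 0.2088]
ee_rot: [-3.129, -0.277, 0.0]
force: [-0.4, -0.2, -0.1]
opening: 0.0502
10.132298106415357 [-4.63187715e-05  4.02141585e-05 -9.99999998e-01] [-0.37668976 -0.23419098 -0.09552703] [-0.12517355  0.51336916  0.36759801  1.66151135 -0.21053773  1.00594999
  0.48923997]
372.8662635637133 -0.07761864338026696 [[ 9.84573617e-01  1.74970719e-01 -2.01025513e-04]
 [ 1.67703397e-01 -9.43350911e-01  2.86294653e-01]
 [ 4.99035438e-02 -2.81911875e-01 -9.58141603e-01]] [-0.54325394 -0.21203355  0.32666359]
```

View pics/w1.png

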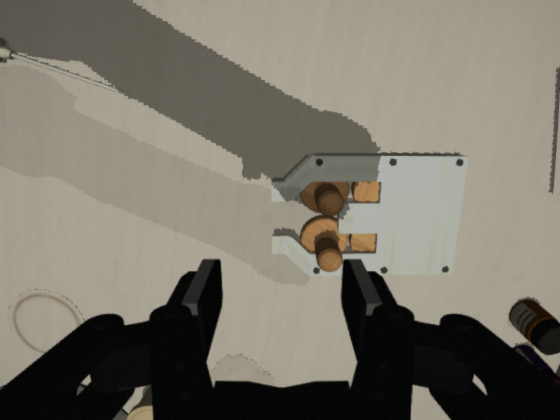

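Wrist view: rack mouth faces image left, screws at (319,161), (393,161), (460,162), (316,270), (384,270), (446,269), knobs near (330,203) and (330,260). The jaws close along the rack axis. I'll enlarge it to fix the knob tops.

```bash
python3 - <<'E'
from h import *
im=cv2.imread("pics/w1.png")
a=cv2.resize(im[145:285,265:405],None,fx=4.2,fy=4.2,interpolation=cv2.INTER_CUBIC)
cv2.imwrite("pics/c2.png",np.clip(255*(a/255.)**.6,0,255).astype(np.uint8))
w=bot.grab_frame("wrist");f=bot.grab_frame("top")
S=np.array([onz(w,p,.021)[:2] for p in [(460,162),(446,269),(393,161),(384,270),(319,161),(316,270)]])
l,r=S[::2],S[1::2];d=l-r;m=(l+r)/2
print(np.linalg.norm(d,axis=1),np.degrees(np.arctan2(-d[:,0],d[:,1])));a=m[0]-m[2]
print(np.linalg.norm(a),np.degrees(np.arctan2(a[1],a[0])),m)
E
```

```text
[0.11407286 0.11498265 0.11431894] [10.46800751 10.31567067 10.17733143]
0.1378297293095311 10.048124437653474 [[ 0.7456122  -0.09751952]
 [ 0.68015446 -0.10914198]
 [ 0.60989656 -0.1215674 ]]
```

View pics/c2.png

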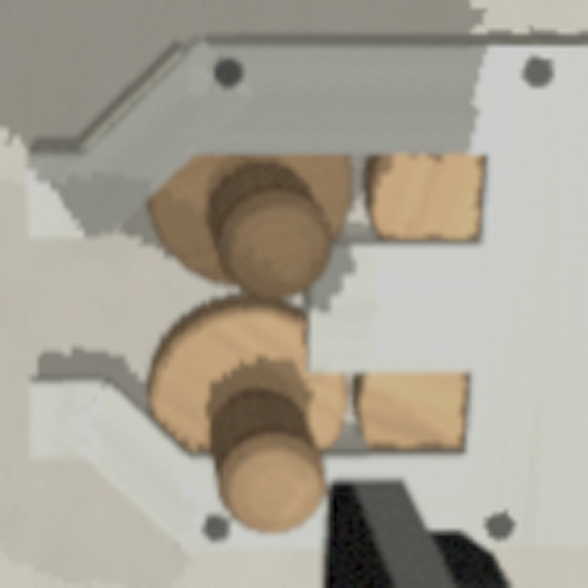

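The wrist and top views agree within about 1 mm on the rack. Knob top circles in the crop are centred at (274,246) left and (271,483) right.

```bash
python3 - <<'E'
from h import *
w=bot.grab_frame("wrist");f=bot.grab_frame("top")
c=lambda p:((p[0]+.5)/4.2+265-.5,(p[1]+.5)/4.2+145-.5)
c5=lambda p:((p[0]+.5)/5+255-.5,(p[1]+.5)/5+110-.5)
th=np.radians(10.3);u=np.array([np.cos(th),np.sin(th)]);n=np.array([-u[1],u[0]]);O=np.array([.6045,-.1230])
print("predicted",O+.0125*u+.027*n,O+.0125*u-.027*n)
for nm,p,q in(("L",(274,246),(187,367)),("R",(271,483),(313,338))):
    a=onz(w,c(p),.066);b=onz(f,c5(q),.066)
    A,B=a[:2]-O,b[:2]-O
    o1,d1=ray(w,c(p));o2,d2=ray(f,c5(q));k=np.linalg.lstsq(np.c_[d1,-d2],o2-o1,rcond=None)[0]
    print(nm,"wrist",a,"rack",A@u,A@n,"top",b,B@u,B@n,"tri",o1+k[0]*d1,o2+k[1]*d2)
s=bot.observe();print(s["ee_pos"],s["force"])
E
```

```text
predicted [ 0.6119709  -0.09420008] [ 0.62162622 -0.14732987]
L wrist [ 0.61054763 -0.09286711  0.066     ] rack 0.011338003146681246 0.02856596493623097 top [ 0.6135991  -0.09510129  0.066     ] 0.013940819454195655 0.02582218028951527 tri [ 0.61178289 -0.09461556  0.0592626 ] [ 0.61493331 -0.09505645  0.05995463]
R wrist [ 0.62116206 -0.1447233   0.066     ] rack 0.012509378584099269 -0.024352444145601306 top [ 0.62548843 -0.14642866  0.066     ] 0.016461101789567462 -0.026803884304570213 tri [ 0.6220141  -0.14639773  0.06208898] [ 0.62617331 -0.14657152  0.0630695 ]
[ 0.56687476 -0.08448236  0.2087917 ] [-0.14894233  0.7416697  -0.97832441]
```

```bash
python3 -m handwheel '{"linear":[[9,-2,0],[9,-2,0],[9,-2,0],[9,-2,0],[9,-2,0],[0,0,-20],[0,0,-20],[0,0,-20],[0,0,-20],[0,0,-20]],"roll":[0,0,0,0,0,0,0,0,0,0]}'
python3 -m handwheel '{"linear":[[0,0,-5],[0,0,-5],[0,0,-5],[0,0,-5],[0,0,-5],[0,0,0],[0,0,0],[0,0,0],[0,0,0],[0,0,0]],"roll":[0,0,0,0,0,0,0,0,0,0]}'
python3 - <<'E'
from h import *
w=bot.grab_frame("wrist");s=bot.observe();print(s["ee_pos"],s["force"])
a=cv2.resize(w["color"][100:420,120:480],None,fx=1.8,fy=1.8)
cv2.imwrite("pics/w2.png",np.clip(255*(a/255.)**.5,0,255).astype(np.uint8))
e=s["ee_pos"];th=np.radians(10.3);u=np.array([np.cos(th),np.sin(th),0])
print("tip midpoint, +-25mm along u at tip height:",((proj(w,[e,e-.025*u,e+.025*u])-[120,100])*1.8).round())
E
```

```text
time: 3.88
ee_pos: [0.612, -0.0945, 0.1079]
ee_rot: [3.129, 0.277, 0.0]
force: [-0.4, -0.8, -0.5]
opening: 0.0498
time: 4.72
ee_pos: [0.6122, -0.0945, 0.0842]
ee_rot: [3.129, 0.277, 0.001]
force: [-0.3, 0.9, -0.2]
opening: 0.0496
[ 0.61207653 -0.09452945  0.08413351] [-0.36982707  0.84265827  0.16130925]
tip midpoint, +-25mm along u at tip height: [[291. 276.]
 [197. 277.]
 [384. 276.]]
```

View pics/w2.png

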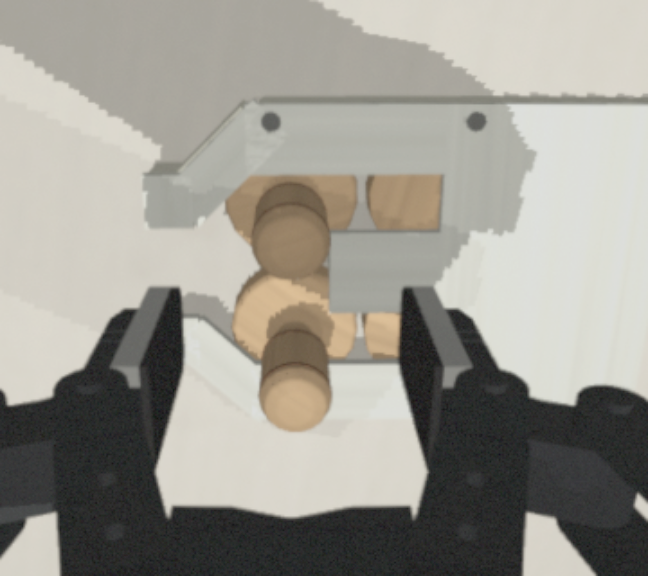

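The left knob top is at (291,241), level with the tip midpoint column 291, so it is centred along the jaws. Descend.

```bash
python3 - <<'E'
from h import *
w=bot.grab_frame("wrist")
print([onz(w,(p[0]/1.8+120,p[1]/1.8+100),.066) for p in [(291,241),(295,397)]])
E
python3 -m handwheel '{"linear":[[0,0,-7],[0,0,-7],[0,0,-7],[0,0,-7],[0,0,-7],[0,0,-6],[0,0,-6],[0,0,-6],[0,0,0],[0,0,0]],"roll":[0,0,0,0,0,0,0,0,0,0]}'
python3 -m handwheel '{"linear":[[0,0,0],[0,0,0],[0,0,0],[0,0,0],[0,0,0],[0,0,0],[0,0,0],[0,0,0],[0,0,0],[0,0,0]],"roll":[0,0,0,0,0,0,0,0,0,0]}' 27
```

```text
[array([ 0.61159625, -0.09128575,  0.066     ]), array([ 0.62203987, -0.14284659,  0.066     ])]
time: 5.65
ee_pos: [0.6117, -0.0945, 0.0303]
ee_rot: [-3.129, -0.277, 0.001]
force: [0.7, 0.3, -0.3]
opening: 0.0503
time: 6.48
ee_pos: [0.6119, -0.0945, 0.0308]
ee_rot: [-3.129, -0.277, 0.0]
force: [-0.1, 0.4, -0.6]
opening: 0.0272
```

```bash
python3 -m handwheel '{"linear":[[0,0,0],[0,0,0],[0,0,0],[0,0,0],[0,0,0],[0,0,0],[0,0,0],[0,0,0],[0,0,0],[0,0,0]],"roll":[0,0,0,0,0,0,0,0,0,0]}' 25
python3 -m handwheel '{"linear":[[0,0,0],[0,0,0],[0,0,0],[0,0,0],[0,0,0],[0,0,0],[0,0,0],[0,0,0],[0,0,0],[0,0,0]],"roll":[0,0,0,0,0,0,0,0,0,0]}' 20
```

```text
time: 7.32
ee_pos: [0.6119, -0.0945, 0.0308]
ee_rot: [3.129, 0.277, 0.0]
force: [0.2, -0.2, 0.1]
opening: 0.025
time: 8.15
ee_pos: [0.6121, -0.0945, 0.0311]
ee_rot: [3.129, 0.277, 0.001]
force: [0.2, -0.6, 4.6]
opening: 0.0214
```

```bash
python3 -m handwheel '{"linear":[[0.5,0.1,0],[0.5,0.1,0],[0.5,0.1,0],[0.5,0.1,0],[0.5,0.1,0],[0.5,0.1,0],[0,0,0],[0,0,0],[0,0,0],[0,0,0]],"roll":[0,0,0,0,0,0,0,0,0,0]}'
python3 -m handwheel '{"linear":[[0.5,0.1,0],[0.5,0.1,0],[0.5,0.1,0],[0.5,0.1,0],[0,0,0],[0,0,0],[0,0,0],[0,0,0],[0,0,0],[0,0,0]],"roll":[0,0,0,0,0,0,0,0,0,0]}'
```

```text
time: 8.98
ee_pos: [0.6124, -0.0945, 0.0311]
ee_rot: [-3.129, -0.276, 0.008]
force: [-4.3, 0.2, 9.0]
opening: 0.0209
time: 9.82
ee_pos: [0.6126, -0.0944, 0.0312]
ee_rot: [-3.128, -0.275, 0.013]
force: [-7.4, -0.0, 11.9]
opening: 0.0213
```

Vertical load builds up (12 N on the tool), so the stamp is being pressed onto the worktop. I'll relieve it before pushing on.

```bash
python3 -m handwheel '{"linear":[[0,0,0.5],[0,0,0.5],[0,0,0.5],[0,0,0.5],[0,0,0],[0,0,0],[0,0,0],[0,0,0],[0,0,0],[0,0,0]],"roll":[0,0,0,0,0,0,0,0,0,0]}'
```

```text
time: 10.65
ee_pos: [0.6169, -0.0934, 0.0328]
ee_rot: [-3.129, -0.277, 0.0]
force: [-0.5, 0.3, -1.2]
opening: 0.0211
```

The stuck feeling was friction. The stamp now slides freely, so I'll push on gently.

```bash
python3 -m handwheel '{"linear":[[0.5,0.1,0],[0.5,0.1,0],[0.5,0.1,0],[0.5,0.1,0],[0,0,0],[0,0,0],[0,0,0],[0,0,0],[0,0,0],[0,0,0]],"roll":[0,0,0,0,0,0,0,0,0,0]}'
python3 -m handwheel '{"linear":[[0.5,0.1,0],[0.5,0.1,0],[0.5,0.1,0],[0.5,0.1,0],[0,0,0],[0,0,0],[0,0,0],[0,0,0],[0,0,0],[0,0,0]],"roll":[0,0,0,0,0,0,0,0,0,0]}'
```

```text
time: 11.48
ee_pos: [0.6189, -0.0931, 0.0328]
ee_rot: [-3.129, -0.277, -0.0]
force: [-0.4, -0.1, -2.5]
opening: 0.0211
time: 12.32
ee_pos: [0.6209, -0.0926, 0.0328]
ee_rot: [-3.129, -0.277, -0.0]
force: [-0.1, -0.4, -1.4]
opening: 0.0211
```

```bash
python3 -m handwheel '{"linear":[[0.5,0.1,0],[0.5,0.1,0],[0.5,0.1,0],[0.5,0.1,0],[0.5,0.1,0],[0.5,0.1,0],[0,0,0],[0,0,0],[0,0,0],[0,0,0]],"roll":[0,0,0,0,0,0,0,0,0,0]}'
python3 - <<'E'
from h import *
w=bot.grab_frame("wrist");s=bot.observe();print(s["ee_pos"],s["force"],s["wrist_torque"])
a=cv2.resize(w["color"][140:380,160:440],None,fx=2.2,fy=2.2,interpolation=cv2.INTER_CUBIC)
cv2.imwrite("pics/w3.png",np.clip(255*(a/255.)**.5,0,255).astype(np.uint8))
E
```

```text
time: 13.15
ee_pos: [0.6241, -0.092, 0.0328]
ee_rot: [3.129, 0.277, 0.0]
force: [-0.3, -0.8, -0.8]
opening: 0.0211
[ 0.62406296 -0.09200073  0.03281605] [ 0.31324945 -0.47431116 -1.17625434] [-0.02758384  0.02517933  0.00807101]
```

View pics/w3.png

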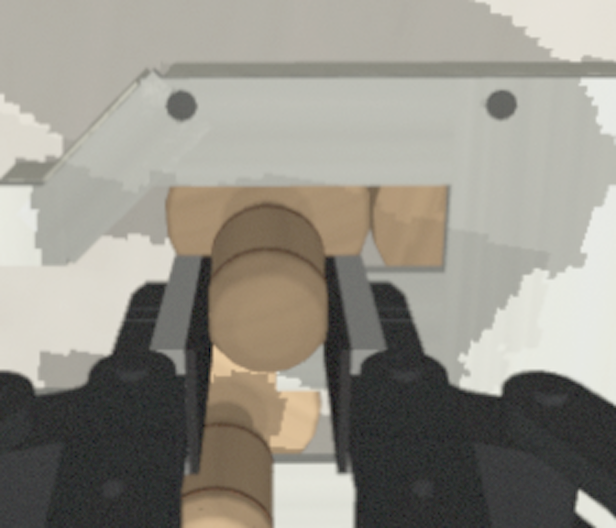

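The stamp is gripped between the pads with its base against the disc (closed gap at about (370,220)). It has come back 12 mm with almost no resistance, so the left lane is the one that gives. I'll ease it to the stop.

```bash
python3 -m handwheel '{"linear":[[0.7,0.13,0],[0.7,0.13,0],[0.7,0.13,0],[0.7,0.13,0],[0.7,0.13,0],[0.7,0.13,0],[0.7,0.13,0],[0.7,0.13,0],[0,0,0],[0,0,0]],"roll":[0,0,0,0,0,0,0,0,0,0]}'
python3 -m handwheel '{"linear":[[0.5,0.09,0],[0.5,0.09,0],[0.5,0.09,0],[0.5,0.09,0],[0.5,0.09,0],[0.5,0.09,0],[0,0,0],[0,0,0],[0,0,0],[0,0,0]],"roll":[0,0,0,0,0,0,0,0,0,0]}'
```

```text
time: 14.03
ee_pos: [0.6297, -0.091, 0.0328]
ee_rot: [3.129, 0.277, 0.001]
force: [-0.8, -0.6, -0.0]
opening: 0.0211
time: 14.87
ee_pos: [0.6327, -0.0904, 0.0328]
ee_rot: [3.129, 0.277, 0.0]
force: [-0.0, -0.6, -1.2]
opening: 0.0214
```

```bash
python3 -m handwheel '{"linear":[[0.5,0.09,0],[0.5,0.09,0],[0.5,0.09,0],[0.5,0.09,0],[0,0,0],[0,0,0],[0,0,0],[0,0,0],[0,0,0],[0,0,0]],"roll":[0,0,0,0,0,0,0,0,0,0]}'
python3 -m handwheel '{"linear":[[0.5,0.09,0],[0.5,0.09,0],[0.5,0.09,0],[0.5,0.09,0],[0,0,0],[0,0,0],[0,0,0],[0,0,0],[0,0,0],[0,0,0]],"roll":[0,0,0,0,0,0,0,0,0,0]}'
```

```text
time: 15.7
ee_pos: [0.6346, -0.0901, 0.0328]
ee_rot: [3.129, 0.277, 0.0]
force: [-0.3, 0.7, -1.1]
opening: 0.0216
time: 16.53
ee_pos: [0.6366, -0.0897, 0.0328]
ee_rot: [-3.129, -0.277, -0.0]
force: [0.7, 0.4, -0.9]
opening: 0.0212
```

```bash
python3 -m handwheel '{"linear":[[0.5,0.09,0],[0.5,0.09,0],[0.5,0.09,0],[0.5,0.09,0],[0,0,0],[0,0,0],[0,0,0],[0,0,0],[0,0,0],[0,0,0]],"roll":[0,0,0,0,0,0,0,0,0,0]}'
python3 -m handwheel '{"linear":[[0.5,0.09,0],[0.5,0.09,0],[0.5,0.09,0],[0.5,0.09,0],[0,0,0],[0,0,0],[0,0,0],[0,0,0],[0,0,0],[0,0,0]],"roll":[0,0,0,0,0,0,0,0,0,0]}'
```

```text
time: 17.37
ee_pos: [0.6386, -0.0894, 0.0328]
ee_rot: [-3.129, -0.277, -0.0]
force: [0.1, 0.6, -0.5]
opening: 0.0215
time: 18.2
ee_pos: [0.6406, -0.089, 0.0328]
ee_rot: [-3.129, -0.277, -0.0]
force: [-0.1, 0.9, -1.8]
opening: 0.021
```

```bash
python3 -m handwheel '{"linear":[[0.5,0.09,0],[0.5,0.09,0],[0.5,0.09,0],[0.5,0.09,0],[0,0,0],[0,0,0],[0,0,0],[0,0,0],[0,0,0],[0,0,0]],"roll":[0,0,0,0,0,0,0,0,0,0]}'
python3 -m handwheel '{"linear":[[0.5,0.09,0],[0.5,0.09,0],[0.5,0.09,0],[0.5,0.09,0],[0,0,0],[0,0,0],[0,0,0],[0,0,0],[0,0,0],[0,0,0]],"roll":[0,0,0,0,0,0,0,0,0,0]}'
```

```text
time: 19.03
ee_pos: [0.6418, -0.0888, 0.0327]
ee_rot: [-3.129, -0.277, 0.002]
force: [-4.0, -1.2, 0.6]
opening: 0.0212
time: 19.87
ee_pos: [0.6426, -0.0888, 0.0326]
ee_rot: [-3.129, -0.276, 0.006]
force: [-6.4, -0.8, 2.6]
opening: 0.0215
```

The stop is met at about rack x 0.043, and the force is rising. A little more should reach about 8 N.

```bash
python3 -m handwheel '{"linear":[[0.5,0.09,0],[0.5,0.09,0],[0.3,0.05,0],[0,0,0],[0,0,0],[0,0,0],[0,0,0],[0,0,0],[0,0,0],[0,0,0]],"roll":[0,0,0,0,0,0,0,0,0,0]}'
```

```text
time: 20.7
ee_pos: [0.6429, -0.0888, 0.0326]
ee_rot: [-3.129, -0.276, 0.01]
force: [-6.9, -1.0, 3.4]
opening: 0.0212
```

```bash
python3 -m handwheel '{"linear":[[0.5,0.09,0],[0.5,0.09,0],[0.3,0.05,0.3],[0,0,0],[0,0,0],[0,0,0],[0,0,0],[0,0,0],[0,0,0],[0,0,0]],"roll":[0,0,0,0,0,0,0,0,0,0]}'
```

```text
time: 21.53
ee_pos: [0.6434, -0.0887, 0.0325]
ee_rot: [-3.129, -0.276, 0.012]
force: [-7.7, -0.8, 3.3]
opening: 0.0212
```

About 8 N is reached on the stop. Unload, set it down and open.

```bash
python3 -m handwheel '{"linear":[[-0.7,-0.13,0],[-0.7,-0.13,0],[-0.7,-0.13,0],[-0.7,-0.13,0],[-0.7,-0.13,0],[-0.7,-0.13,0],[0,0,-0.4],[0,0,-0.4],[0,0,-0.4],[0,0,0]],"roll":[0,0,0,0,0,0,0,0,0,0]}'
python3 -m handwheel '{"linear":[[0,0,0],[0,0,0],[0,0,0],[0,0,0],[0,0,0],[0,0,0],[0,0,0],[0,0,0],[0,0,0],[0,0,0]],"roll":[0,0,0,0,0,0,0,0,0,0]}' 27
```

```text
time: 22.37
ee_pos: [0.6427, -0.0887, 0.0322]
ee_rot: [-3.129, -0.277, 0.001]
force: [-4.8, -0.7, 1.3]
opening: 0.0211
time: 23.2
ee_pos: [0.643, -0.0886, 0.0318]
ee_rot: [-3.129, -0.277, -0.0]
force: [-0.6, 0.8, -0.6]
opening: 0.0273
```

```bash
python3 -m handwheel '{"linear":[[0,0,0],[0,0,0],[0,0,0],[0,0,5],[0,0,15],[0,0,15],[0,0,15],[0,0,15],[0,0,0],[0,0,0]],"roll":[0,0,0,0,0,0,0,0,0,0]}' 50
python3 -m handwheel '{"linear":[[-3,-8,0],[-3,-8,0],[-3,-8,0],[-3,-8,0],[-3,-8,0],[-3,-8,0],[-3,-9.4,0],[0,0,0],[0,0,0],[0,0,0]],"roll":[0,0,0,0,0,0,0,0,0,0]}'
python3 - <<'E'
from h import *
w=bot.grab_frame("wrist");s=bot.observe();print(s["ee_pos"],s["force"])
a=cv2.resize(w["color"][100:420,120:480],None,fx=1.8,fy=1.8)
cv2.imwrite("pics/w4.png",np.clip(255*(a/255.)**.5,0,255).astype(np.uint8))
e=s["ee_pos"].copy();e[2]=.066;print("expected knob px",(proj(w,[e])-[120,100])*1.8)
E
```

```text
time: 24.03
ee_pos: [0.6436, -0.0888, 0.0979]
ee_rot: [3.129, 0.277, 0.004]
force: [-0.0, -0.1, -1.4]
opening: 0.0498
time: 24.87
ee_pos: [0.6221, -0.1455, 0.0969]
ee_rot: [-3.128, -0.278, -0.001]
force: [0.0, 0.1, -1.0]
opening: 0.0498
[ 0.62226994 -0.14501469  0.09688839] [-0.97409057  0.74601246  0.00575517]
expected knob px [[291.41146975 235.02987509]]
```

View pics/w4.png

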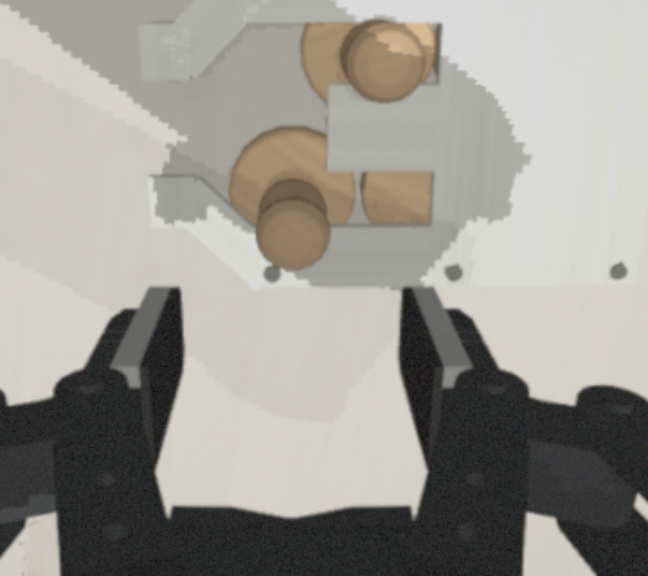

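The left stamp stands deep in its lane with its knob at (385,60). The right knob is at (293,234) against (291,235) expected, so it is centred. Descend and close in steps.

```bash
python3 -m handwheel '{"linear":[[0,0,-8],[0,0,-8],[0,0,-8],[0,0,-8],[0,0,-8],[0,0,-8],[0,0,-8],[0,0,-8],[0,0,0],[0,0,0]],"roll":[0,0,0,0,0,0,0,0,0,0]}'
python3 -m handwheel '{"linear":[[0,0,0],[0,0,0],[0,0,0],[0,0,0],[0,0,0],[0,0,0],[0,0,0],[0,0,0],[0,0,0],[0,0,0]],"roll":[0,0,0,0,0,0,0,0,0,0]}' 25
python3 -m handwheel '{"linear":[[0,0,0],[0,0,0],[0,0,0],[0,0,0],[0,0,0],[0,0,0],[0,0,0],[0,0,0],[0,0,0],[0,0,0]],"roll":[0,0,0,0,0,0,0,0,0,0]}' 20
```

```text
time: 25.75
ee_pos: [0.6215, -0.146, 0.0322]
ee_rot: [-3.129, -0.277, 0.002]
force: [0.1, 0.3, 0.1]
opening: 0.0499
time: 26.58
ee_pos: [0.6222, -0.1461, 0.033]
ee_rot: [3.129, 0.277, 0.001]
force: [1.5, -0.4, 0.1]
opening: 0.0251
time: 27.42
ee_pos: [0.6224, -0.146, 0.0332]
ee_rot: [3.129, 0.277, 0.002]
force: [1.0, 0.3, 4.8]
opening: 0.0209
```

```bash
python3 -m handwheel '{"linear":[[0,0,0.5],[0,0,0.5],[0,0,0.5],[0,0,0],[-0.6,0.44,0],[-0.6,0.44,0],[-0.6,0.44,0],[-0.6,0.44,0],[-0.6,0.44,0],[0,0,0]],"roll":[0,0,0,0,0,0,0,0,0,0]}'
python3 -m handwheel '{"linear":[[-0.6,0.44,0],[-0.6,0.44,0],[-0.6,0.44,0],[-0.6,0.44,0],[-0.6,0.44,0],[-0.6,0.44,0],[-0.6,0.44,0],[-0.6,0.44,0],[0,0,0],[0,0,0]],"roll":[0,0,0,0,0,0,0,0,0,0]}'
```

```text
time: 28.25
ee_pos: [0.6186, -0.1437, 0.0343]
ee_rot: [-3.129, -0.277, 0.001]
force: [-0.7, -0.2, -0.6]
opening: 0.0213
time: 29.08
ee_pos: [0.6141, -0.1403, 0.0344]
ee_rot: [3.129, 0.277, -0.0]
force: [0.3, -0.4, -2.5]
opening: 0.0212
```

```bash
python3 -m handwheel '{"linear":[[-1.2,0.9,0],[-1.2,0.9,0],[-1.2,0.9,0],[-1.2,0.9,0],[-1.2,0.9,0],[-1.2,0.9,0],[-1.2,0.9,0],[-1.2,0.9,0],[-1.2,0.9,0],[0,0,0]],"roll":[0,0,0,0,0,0,0,0,0,0]}'
python3 -m handwheel '{"linear":[[-1.2,0.9,0],[-1.2,0.9,0],[-1.2,0.9,0],[-1.2,0.9,0],[-1.2,0.9,0],[-1.2,0.9,0],[-1.2,0.9,0],[-1.2,0.9,0],[-1.2,0.9,0],[0,0,0]],"roll":[0,0,0,0,0,0,0,0,0,0]}'
```

```text
time: 29.92
ee_pos: [0.603, -0.1319, 0.0344]
ee_rot: [-3.129, -0.277, 0.001]
force: [0.2, 0.3, -1.3]
opening: 0.0211
time: 30.75
ee_pos: [0.5922, -0.1238, 0.0344]
ee_rot: [-3.129, -0.277, 0.001]
force: [-0.1, 0.0, -1.0]
opening: 0.0213
```

```bash
python3 - <<'E'
from h import *
w=bot.grab_frame("wrist");s=bot.observe();e=s["ee_pos"];print(e,s["force"])
th=np.radians(10.3);u=np.array([np.cos(th),np.sin(th)]);n=np.array([-u[1],u[0]]);d=e[:2]-[.6045,-.123];print("rack",d@u,d@n)
a=cv2.resize(w["color"][100:380,120:480],None,fx=2,fy=2)
cv2.imwrite("pics/w5.png",np.clip(255*(a/255.)**.5,0,255).astype(np.uint8))
E
```

```text
[ 0.59238737 -0.12393933  0.03440526] [ 0.33965114  0.68534432 -0.74491239]
rack -0.01208538890052722 0.001241568241559033
```

View pics/w5.png

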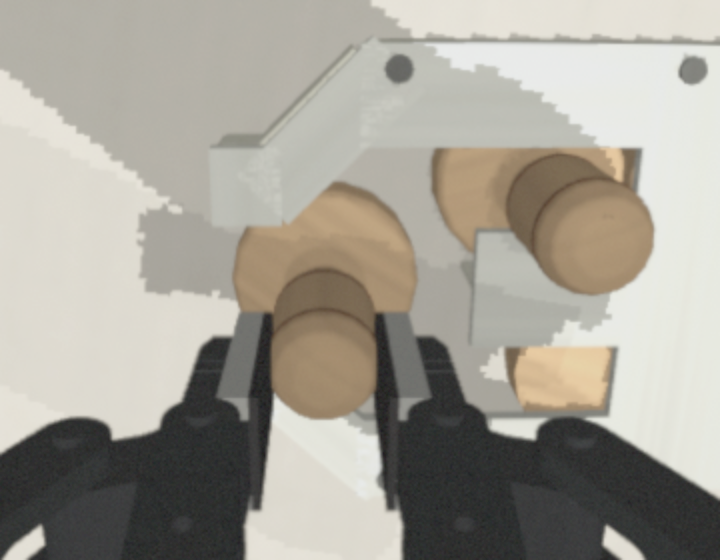

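The drawn stamp now stands centred before the mouth (knob (325,365)), clear of the left stamp (knob (595,235)), with no load. Draw it straight out.

```bash
python3 -m handwheel '{"linear":[[-1.5,-0.27,0],[-1.5,-0.27,0],[-1.5,-0.27,0],[-1.5,-0.27,0],[-1.5,-0.27,0],[-1.5,-0.27,0],[-1.5,-0.27,0],[-1.5,-0.27,0],[0,0,0],[0,0,0]],"roll":[0,0,0,0,0,0,0,0,0,0]}'
python3 -m handwheel '{"linear":[[-1.5,-0.27,0],[-1.5,-0.27,0],[-1.5,-0.27,0],[-1.5,-0.27,0],[-1.5,-0.27,0],[-1.5,-0.27,0],[-1.5,-0.27,0],[-1.5,-0.27,0],[0,0,0],[0,0,0]],"roll":[0,0,0,0,0,0,0,0,0,0]}'
```

```text
time: 31.63
ee_pos: [0.5805, -0.1263, 0.0344]
ee_rot: [-3.129, -0.277, -0.0]
force: [1.2, -1.0, -0.9]
opening: 0.0214
time: 32.47
ee_pos: [0.5684, -0.1285, 0.0344]
ee_rot: [-3.129, -0.277, 0.0]
force: [-0.2, -0.8, -1.8]
opening: 0.021
```

```bash
python3 -m handwheel '{"linear":[[-2.5,-0.45,0],[-2.5,-0.45,0],[-2.5,-0.45,0],[-2.5,-0.45,0],[-2.5,-0.45,0],[-2.5,-0.45,0],[-2.5,-0.45,0],[-2.5,-0.45,0],[-2.5,-0.45,0],[-2.5,-0.45,0]],"roll":[0,0,0,0,0,0,0,0,0,0]}'
python3 -m handwheel '{"linear":[[-2.5,-0.45,0],[-2.5,-0.45,0],[-2.5,-0.45,0],[-2.5,-0.45,0],[-2.5,-0.45,0],[-2.5,-0.45,0],[-2.5,-0.45,0],[-2.5,-0.45,0],[-2.5,-0.45,0],[0,0,0]],"roll":[0,0,0,0,0,0,0,0,0,0]}'
python3 -m handwheel '{"linear":[[-2.5,-0.45,0],[0,0,0],[0,0,-0.3],[0,0,-0.3],[0,0,-0.3],[0,0,-0.3],[0,0,0],[0,0,0],[0,0,0],[0,0,0]],"roll":[0,0,0,0,0,0,0,0,0,0]}'
```

```text
time: 33.3
ee_pos: [0.5433, -0.133, 0.0344]
ee_rot: [-3.129, -0.277, -0.0]
force: [0.3, 0.5, -2.8]
opening: 0.0211
time: 34.13
ee_pos: [0.5202, -0.1372, 0.0344]
ee_rot: [-3.129, -0.276, 0.001]
force: [-0.2, -1.1, -1.6]
opening: 0.0213
time: 34.97
ee_pos: [0.5187, -0.1374, 0.0333]
ee_rot: [3.129, 0.277, 0.001]
force: [-0.2, -1.5, 0.5]
opening: 0.0211
```

It is set down (Fz about 0) at rack x ≈ -0.087. Release and lift.

```bash
python3 -m handwheel '{"linear":[[0,0,0],[0,0,0],[0,0,0],[0,0,0],[0,0,0],[0,0,0],[0,0,0],[0,0,0],[0,0,0],[0,0,0]],"roll":[0,0,0,0,0,0,0,0,0,0]}' 28
python3 -m handwheel '{"linear":[[0,0,0],[0,0,0],[0,0,0],[0,0,0],[0,0,5],[0,0,10],[0,0,15],[0,0,20],[0,0,20],[0,0,0]],"roll":[0,0,0,0,0,0,0,0,0,0]}' 50
python3 -m handwheel '{"linear":[[0,0,20],[0,0,20],[0,15,20],[0,15,10],[0,15,0],[0,15,0],[0,10,0],[0,0,0],[0,0,0],[0,0,0]],"roll":[0,0,0,0,0,0,0,0,0,0]}'
python3 - <<'E'
from h import *
f=bot.grab_frame("top");w=bot.grab_frame("wrist");print(bot.observe()["ee_pos"],bot.observe()["opening"])
a=cv2.resize(f["color"][120:250,240:380],(560,520),interpolation=cv2.INTER_CUBIC)
b=w["color"][:,100:460][:, :]
b=cv2.resize(b,(240,280))
o=np.zeros((520,800,3),np.uint8);o[:,:560]=a;o[:280,560:]=b
cv2.imwrite("pics/end.png",np.clip(255*(o/255.)**.6,0,255).astype(np.uint8))
E
```

```text
time: 35.8
ee_pos: [0.5185, -0.1374, 0.0332]
ee_rot: [-3.129, -0.277, 0.0]
force: [-0.3, -0.3, 0.8]
opening: 0.0284
time: 36.63
ee_pos: [0.5214, -0.1386, 0.1077]
ee_rot: [3.126, 0.276, 0.013]
force: [0.5, -0.8, 0.2]
opening: 0.0501
time: 37.47
ee_pos: [0.5183, -0.0687, 0.1731]
ee_rot: [3.129, 0.275, -0.001]
force: [0.3, 0.6, -1.0]
opening: 0.05
[ 0.51833659 -0.0688919   0.17315042] 0.04980089542802407
```

View pics/end.png

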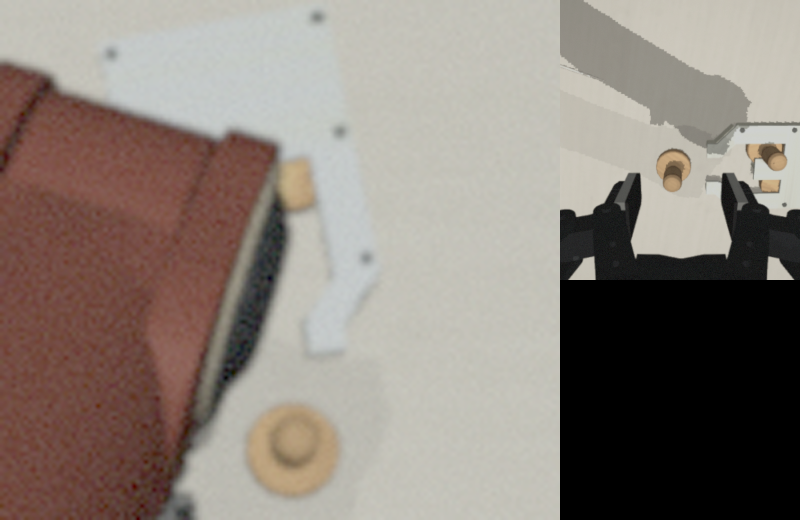

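The right stamp stands upright, fully in front of the mouth (base centre at crop (293,450)). The left one stands deep in its lane, and the arm is clear. Final numeric check and hand-in.

```bash
python3 - <<'E'
from h import *
f=bot.grab_frame("top");th=np.radians(10.3);u=np.array([np.cos(th),np.sin(th)]);n=np.array([-u[1],u[0]])
for p,z in(((293,450),.014),((295,438),.066)):
    X=onz(f,((p[0]+.5)/4+239.5,(p[1]+.5)/4+119.5),z);d=X[:2]-[.6045,-.123];print(X,d@u,d@n)
print(bot.observe()["force"]);print(bot.close_job())
E
```

```text
[ 0.5190099  -0.13851832  0.014     ] -0.08688713937431758 1.7575188392965257e-05
[ 0.51925585 -0.13759741  0.066     ] -0.08648049292272912 0.0008796703185128396
[-0.62576274  0.94056949 -0.04258459]
the job is handed in; nothing more can be done
None
```

The job is done and handed in at about 37.5 s; the close call gives no verdict.

- **Left stamp:** I gripped the left stamp first, and its lane was the one that gave. It slid back with almost no force and met the springy stop at about rack x 0.043. I pressed to a measured 7.7 N there, eased off and released it standing in the rack.
- **Right stamp:** I drew it diagonally past the left stamp, then straight out through the mouth, with only about 1 to 2 N of horizontal force between rows. I set it down and released it.

**Last checks:**
- **Drawn stamp:** the top camera puts its base and knob top at rack x -0.087 and -0.086. They line up within about 1 mm, so it stands upright and fully outside the mouth.
- **Left stamp:** it shows standing in its lane in the last wrist picture. Its x is taken from the arm's position, not measured again, because the arm hid it from the top camera.
- **Arm:** it was clear of everything, with no more than about 1 N on the tool.
- **Bystanders:** I did not measure them again at the end; the arm stayed away from them.

**Anomalies:**
- **Stuck at first:** the first push on the left stamp hung up with 7 N forward and 12 N vertical on the tool, because the grip was pressing the stamp onto the worktop. Raising the tool 2 mm freed it.
- **Camera disagreement:** the wrist and top cameras differed by about 3 to 4 mm on the knobs. I aimed at the rack-predicted positions between the two, and the grips confirmed them.

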